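# Tighten the straightedge clamp's wing screw

### The job

The straightedge on the cutting table is held by two clamps, and the one with the red wing screw is loose: tighten it by pushing its wings round clockwise (seen from above) with a fingertip, stroke after stroke, until it comes up against its stop. Only push the wings: do not pinch them, and do not force the screw when it stops. Leave the black screw tight, leave the spool, the pattern weight and the pin tin where they stand, and finish with the hand clear.

Things in the scene. Friction and masses are not known exactly. Their poses are not given: they have to be found in the camera images.
- rule: aluminium straightedge with black marks lying fixed on the table, 500 mm along its own y, 44 mm wide, 4 mm thick; origin under its centre
- red_clamp: clamp with the red wing screw, the loose one; blue, bolted to the table astride the straightedge. Origin on the table under the screw's axis, z up. Along its own x: column from -58 to -28 mm (40 mm wide, 52 mm tall), bridge from -58 to +60 mm (32 mm wide, top at 52 mm height)
- red_pillar (a point): top of the red clamp's bare steel guide pillar, 12 mm thick, 96 mm tall, at x = +48 mm in the clamp's frame; it stands beside the wings, in the way of a finger going all the way round
- red_axis (a point): point on the vertical axis of the red wing screw, level with the top of its wings, 81 mm above the table
- red_screw (a joint): turn of the red wing screw, rad: grows clockwise seen from above (tightening); 0 open, 9.0 tight, at a slightly springy stop (2 Nm per rad). Starts at 0.8 to 3.5, turns with 0.05 Nm, stays where left. It does not rise or sink: the dark jaw under the bridge comes down 7 mm onto the straightedge as it turns
- red_wing_tip (a point): outer end of one of the two red wings, half-way up it (71 mm above the table), 34 mm from the axis. The wings are upright blades on opposite sides of the axis, 5 mm thick, from the hub (radius 10 mm) to 34 mm out, lower edge 61 mm and top 81 mm above the table. At joint value 0 this wing points along the clamp's +x
- black_clamp: clamp with the black wing screw, already tight; blue, bolted to the table astride the straightedge. Origin on the table under the screw's axis, z up. Along its own x: column from -58 to -28 mm (40 mm wide, 52 mm tall), bridge from -58 to +60 mm (32 mm wide, top at 52 mm height)
- black_pillar (a point): top of the black clamp's bare steel guide pillar, 12 mm thick, 96 mm tall, at x = +48 mm in the clamp's frame; it stands beside the wings, in the way of a finger going all the way round
- black_axis (a point): point on the vertical axis of the black wing screw, level with the top of its wings, 81 mm above the table
- black_screw (a joint): turn of the black wing screw, rad: grows clockwise seen from above (tightening); 0 open, 9.0 tight, at a slightly springy stop (2 Nm per rad). Starts tight, at 8.9 to 9.0, and is stiffer (0.25 Nm)
- black_wing_tip (a point): outer end of one of the two black wings, half-way up it (71 mm above the table), 34 mm from the axis. The wings are upright blades on opposite sides of the axis, 5 mm thick, from the hub (radius 10 mm) to 34 mm out, lower edge 61 mm and top 81 mm above the table. At joint value 0 this wing points along the clamp's +x
- spool: green thread spool standing up, 32 mm across, 50 mm tall; loose, not part of the job. Origin at the centre of its underside
- weight: round dark steel pattern weight with a small knob, 64 mm across, 40 mm tall; loose, not part of the job. Origin at the centre of its underside
- pin_tin: flat round pin tin with a yellow lid, 60 mm across, 22 mm tall; loose, not part of the job. Origin at the centre of its underside

How it is judged:
By the outcome, as a careful person would: the job done as asked, in the order asked, and still so for the second after the job is handed in, with the robot touching nothing.
It also fails if it takes over 48 s, if anything falls off the work surface, if the arm or the gripper's body presses on something with over 40 N, if the wrist force passes 120 N, or if a joint passes its speed limit or range.

### The arm

A 6-joint arm with a two-finger parallel gripper is mounted at the origin on the work surface. World frame = base frame: x ahead of the robot, y to its left, z up, the work surface at z = 0. Lengths are in m, angles in rad, forces in N, time in s.
With the tool pointing down it reaches from about 0.375 to 0.75 m from the base axis. Payload 9 kg.
Tool frame: the origin (TCP) lies at the centre of the arm's flange, where the gripper is bolted on; the fingertips stand 173 mm ahead of it and the grasp point (between the pads) lies 155 mm ahead of it (hold_point_z is the distance from the TCP to the grasp point, in m); z points along the fingers, x is the direction in which the jaws open and shut, and the axes are right-handed (so a half turn about z gives the same grasp; the last joint's range is limited). The gripper opens to 85 mm and grips with 20 to 120 N. Pads are 22 mm wide; open, the fingers measure 114 mm over their backs; the gripper's body (76 mm by 85 mm) begins 54 mm behind the grasp point. The pads swing forward as they close: fully open they stand 13 mm farther back than shut.
Start: joints at [0.976, 0.104, 0.097, 1.564, 0, 1.353], TCP at [0.221, 0.558, 0.405] pointing down, gripper open.
Joint ranges: [-2.99, 2.99], [-0.84, 1.86], [-1.1, 1.16], [-1.84, 2.11], [-1.51, 1.56], [-3.14, 3.14]. Speed limits (rad/s): [2.22, 2.22, 2.57, 3.14, 3.14, 3.14].

### API

Orientations are given as a unit quaternion [x, y, z, w].
In Python, from bench import get_obs, capture, finish_job, hold_point_z gives the robot as it stands. The module is installed in compiled form; this text tells all that it offers.
- The arm moves only by the tool arm_command, never from a script. Its argument "steps" is a list of rows, each a list of 5 numbers: the shift along the tool's x, y, z in mm, then the turn about the tool's z in degrees, then the closure, from 0 (fully open) to 1 (shut). A call has exactly 10 rows; each row shifts and turns the commanded pose from where the row before left it, along the tool's axes as they then stand; what a row does not reach is not made up. A row lasts 1/10 s, in which the tool goes at most 50 mm and 8.59 degrees, less where a joint would pass 70% of its speed; a pose out of reach is approached as far as the arm can. A call with a gripper value outside its range is refused whole. The fingers move at their own pace and stop on an object; "squeeze" is the grip in N (left out, the last holds). Time passes only in rows, so rows that do not move let the fingers close, or fill a call up. It gives the time, the measured TCP pose, the force and the opening at its end, in the units of the state.
- get_obs(): the state, without advancing time (a new reading comes with each control period).
- capture(name): name is "side" or "top"; returns a dict with "pixels" (384x512x3 uint8, red, green, blue), "fx", "fy", "cx", "cy" (pixels), "rvec" (rotation vector, rad) and "tvec" (3), from world to camera coordinates, as OpenCV has them. Camera axes: x right, y down, z forward; pixel columns grow to the right and rows downward; lengths in m; the calibration is good to about 2 mm. A picture is of the moment at which its call begins. There is no depth.
- finish_job(): hands the job in, once; it reports no verdict.
The state is a dict: "time": time; "joint_pos": joint angles; "qd": joint speeds; "tau": joint torques, N m; "tool_pos": TCP position; "orientation": TCP orientation; "wrist_force": force on the tool from outside, world axes, zero at the start; "ft_torque": the same for the moment, N m; "grip_width": finger opening in m.
Only numpy, scipy, OpenCV 4.12 (cv2) and the standard library are available. Lean on these libraries where they do the work, as an engineer would, in place of code of your own. Each camera call takes 0.05 s, during which the arm holds its last target. There are 200 camera calls.

## Working session

There is one attempt and no reset: what is moved stays moved. The work goes in short steps, Python scripts to look and compute and a tool call to move; the robot and the scene stay as the last step left them, time stands still between calls to the robot, and variables do not carry over. Pictures are saved under pics/ and viewed, about 8 in all and at most 12, crops included, and the job is handed in when it is done.

Besides the shell and the picture viewer there is one more tool, called as a command line: name --pt "numbers of a row" for each row, then --argument value for the rest. arm_command: Moves the arm, as the interface text tells. Its arguments: {"type":"object","properties":{"steps":{"type":"array"},"squeeze":{"type":"number"}},"required":["steps"]}

```bash
mkdir -p pics
cat > h.py <<'E'
import numpy as np,cv2
from bench import get_obs,capture,finish_job,hold_point_z
def save(c,n): cv2.imwrite('pics/'+n,c['pixels'][:,:,::-1])
def ray(c,u,v,z):
    R=cv2.Rodrigues(np.array(c['rvec'],float))[0];t=np.array(c['tvec'],float).ravel()
    d=R.T@np.array([(u-c['cx'])/c['fx'],(v-c['cy'])/c['fy'],1]);o=-R.T@t
    return o+d*(z-o[2])/d[2]
def proj(c,p):
    R=cv2.Rodrigues(np.array(c['rvec'],float))[0];q=R@np.array(p,float)+np.array(c['tvec'],float).ravel()
    return np.array([c['fx']*q[0]/q[2]+c['cx'],c['fy']*q[1]/q[2]+c['cy']])
E
python3 - <<'E'
from h import *
for n in('top','side'):
    c=capture(n);save(c,n+'0.png');R=cv2.Rodrigues(np.array(c['rvec'],float))[0];print(n,-R.T@np.array(c['tvec']).ravel(),c['fx'])
print(get_obs())
E
```

```text
top [ 0.50403944 -0.00451423  0.75444861] 380.7160761997583
side [ 0.54404112 -0.41035985  0.6095482 ] 429.82995480985136
{'time': 0.1, 'joint_pos': array([ 9.76289365e-01,  1.04658868e-01,  9.65409128e-02,  1.56390006e+00,
       -4.47857404e-05,  1.35310552e+00]), 'qd': array([ 0.00130615, -0.00425506,  0.00354403,  0.00119993,  0.00108975,
       -0.00063257]), 'tau': array([ 7.24389742e-03, -5.58204710e+01,  5.04721677e+01,  1.29929182e-02,
       -1.67916928e-04, -2.59172617e-05]), 'tool_pos': array([0.22071334, 0.55782604, 0.40398529]), 'orientation': array([ 8.27031237e-01,  5.62155637e-01, -5.59135747e-04,  2.46977988e-04]), 'wrist_force': array([-0.05990864,  0.37512458,  0.83950765]), 'ft_torque': array([ 0.0013306 , -0.0003718 , -0.00393553]), 'grip_width': 0.08591441011274172}
```

View pics/top0.png

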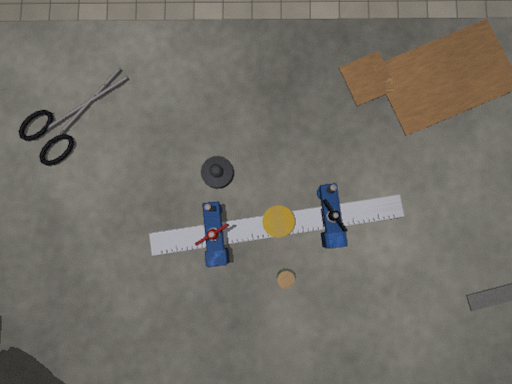

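View pics/side0.png

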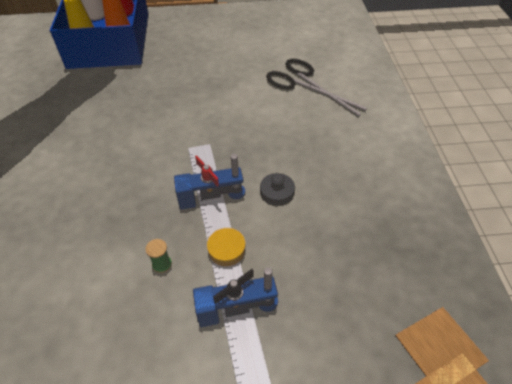

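The top view shows the red screw near (212,235) with its pillar near (209,207), and the black screw at (334,216). The weight is at (217,172), the tin at (279,221) and the spool at (286,279). Next I'll measure these positions.

```bash
cat > m.py <<'E'
from h import *
def redmask(c):
    p=c['pixels'].astype(int);r,g,b=p[...,0],p[...,1],p[...,2]
    return ((r>90)&(r>2*g)&(r>2*b))
if __name__=='__main__':
    for n in('top','side'):
        c=capture(n);m=redmask(c).astype(np.uint8)
        if n=='side': m[:120]=0
        k,l,s,ce=cv2.connectedComponentsWithStats(m)
        i=1+np.argmax(s[1:,4]);v,u=np.where(l==i);P=np.c_[u,v].astype(np.float32)
        print(n,s[i],ce[i]);W=np.array([ray(c,a,b,.081 if n=='top' else .075)[:2] for a,b in P])
        mu=W.mean(0);w,V=np.linalg.eigh(np.cov(W.T));d=V[:,1];pr=(W-mu)@d
        print(mu,np.degrees(np.arctan2(d[1],d[0])),pr.min(),pr.max(), 'mid',mu+d*(pr.min()+pr.max())/2)
        if n=='top':
            for nm,a,b,z in[('redhub',212,235,.081),('pillar',209,207,.096),('weight',217,172,.04),('tin',279,221,.022),('spool',286,279,.05),('black',334,216,.081),('bpil',333,188,.096)]: print(nm,ray(c,a,b,z))
            x=c['pixels'][150:300,140:370,::-1];cv2.imwrite('pics/topcrop.png',cv2.resize(x,None,fx=3.4,fy=3.4,interpolation=cv2.INTER_CUBIC))
E
python3 m.py
```

```text
top [195 224  33  21 102] [211.97058824 233.45098039]
[0.49962441 0.08725335] 121.56912991653246 -0.031068519474377818 0.033969288719042166 mid [0.4988651  0.08848909]
redhub [0.49690692 0.08718154 0.081     ]
pillar [0.54525242 0.09101764 0.096     ]
weight [0.61530721 0.08489362 0.04      ]
tin [ 0.52292925 -0.03302131  0.022     ]
spool [ 0.41746978 -0.04399874  0.05      ]
black [ 0.53015236 -0.12758248  0.081     ]
bpil [ 0.57809128 -0.12417153  0.096     ]
side [196 157  21  26 143] [206.36363636 171.12587413]
[0.49884525 0.08095208] 117.35704451092842 -0.030081278362808182 0.03859619986493288 mid [0.4968888  0.08473338]
```

View pics/topcrop.png

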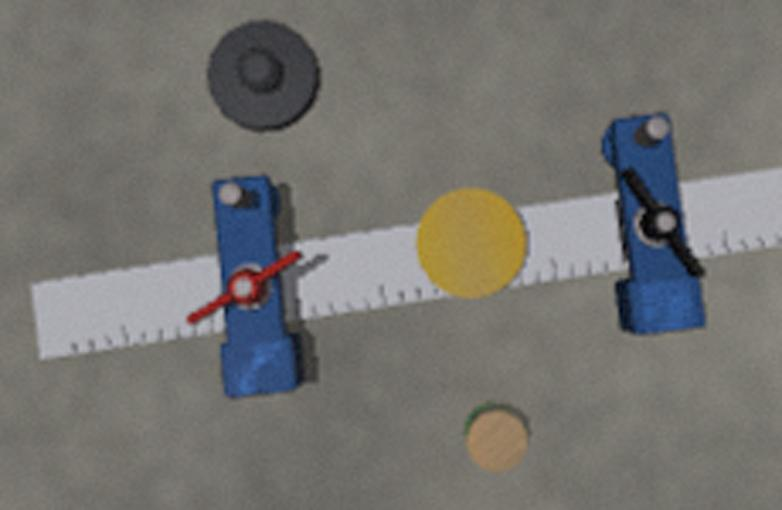

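```bash
cat > plan.py <<'E'
import sys
from h import *
O=np.array([.497,.0873])
def state():
    o=get_obs();q=o['orientation'];al=np.degrees(2*np.arctan2(q[1],q[0]))
    return o,(al+180)%360-180
def goal(psi,gap=0,rho=27):
    e=np.array([np.cos(np.radians(psi)),np.sin(np.radians(psi))]);n=np.array([-e[1],e[0]])
    return O+(rho*e+(17+gap)*n)/1000,psi-90
def delta(psi,z,gap=0,rho=27):
    o,al=state();g,ag=goal(psi,gap,rho);d=(g-o['tool_pos'][:2])*1000
    x=np.array([np.cos(np.radians(al)),np.sin(np.radians(al))]);y=np.array([x[1],-x[0]])
    print('shift x %.1f y %.1f z %.1f turn(cw+) %.1f'%(d@x,d@y,(o['tool_pos'][2]-z)*1000,(al-ag+180)%360-180),
     'psi_now %.1f'%((al+90)%360),'pos',o['tool_pos'].round(4),'F',o['wrist_force'].round(1),'j6 %.2f'%o['joint_pos'][5],'t %.1f'%o['time'],'w %.3f'%o['grip_width'])
if __name__=='__main__': delta(*map(float,sys.argv[1:]))
E
python3 plan.py 150 .300
```

```text
shift x -348.8 y 400.8 z 104.2 turn(cw+) 8.4 psi_now 158.4 pos [0.2207 0.5579 0.4042] F [-0.2 -0.3  0.2] j6 1.35 t 0.2 w 0.086
```

arm_command --pt "-30 34 4 0 1" --pt "-35 40 8 0 1" --pt "-35 40 11 0 1" --pt "-35 40 12 0 1" --pt "-35 40 12 0 1" --pt "-35 40 12 0 1" --pt "-35 40 12 0 1" --pt "-35 40 12 0 1" --pt "-35 40 11 0 1" --pt "-30 35 8 0 1" --squeeze 20

```text
time: 1.2
tool_pos: [0.4422, 0.1268, 0.3094]
orientation: [0.827, 0.562, 0.0, 0.0]
wrist_force: [0.9, 0.6, -0.6]
grip_width: 0.0003
```

```bash
python3 plan.py 150 .300
```

```text
shift x -29.4 y 36.3 z 9.4 turn(cw+) 8.4 psi_now 158.4 pos [0.4422 0.1268 0.3094] F [ 0.9  0.6 -0.6] j6 0.37 t 1.2 w 0.000
```

arm_command --pt "-9 12 2 0 1" --pt "0 0 0 8.4 1" --pt "0 0 0 0 1" --pt "0 0 0 0 1" --pt "0 0 0 0 1" --pt "0 0 0 0 1" --pt "0 0 0 0 1" --pt "0 0 0 0 1" --pt "0 0 0 0 1" --pt "0 0 0 0 1"

```text
time: 2.2
tool_pos: [0.4497, 0.1161, 0.308]
orientation: [0.866, 0.5, 0.0, -0.0]
wrist_force: [0.9, 0.2, -0.9]
grip_width: -0.0001
```

```bash
python3 plan.py 150 .239
python3 - <<'E'
from h import *
a=capture('top');b=capture('side')
x=a['pixels'][150:300,130:330,::-1];y=b['pixels'][80:230,120:320,::-1]
cv2.imwrite('pics/p1.png',cv2.resize(np.hstack([x,y]),None,fx=2,fy=2,interpolation=cv2.INTER_CUBIC))
E
```

```text
shift x -18.3 y 28.4 z 69.0 turn(cw+) 0.0 psi_now 150.0 pos [0.4497 0.1161 0.308 ] F [ 0.9  0.2 -0.9] j6 0.49 t 2.2 w -0.000
```

View pics/p1.png

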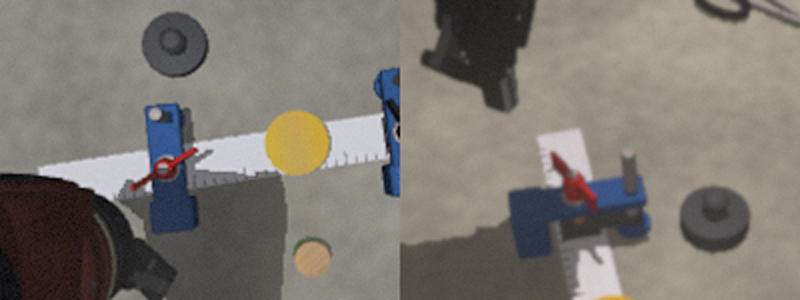

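Run:
```python
from h import *
o=get_obs();t=o['tool_pos']
a=capture('top');b=capture('side')
for dz in(.173,.1,.0):
  p=t-[0,0,dz];u=proj(a,p);v=proj(b,p)
  print(dz,u.round(),((u-[130,150])*2).round(),v.round(),((v-[120,80])*2).round())
```

```text
0.173 [189. 265.] [118. 230.] [172. 132.] [103. 105.]
0.1 [179. 270.] [ 98. 239.] [164.  96.] [87. 31.]
0.0 [160. 278.] [ 59. 257.] [150.  34.] [ 60. -93.]
```

Left panel: red wing at (165,167), with the gripper at lower left. Right panel: closed fingertip at (500,105), which matches its projection. The arm hasn't quite arrived yet, so I'll go on over the start point and then down.

arm_command --pt "-9 14 0 0 1" --pt "-9.3 14.4 0 0 1" --pt "0 0 0 0 1" --pt "0 0 10 0 1" --pt "0 0 15 0 1" --pt "0 0 15 0 1" --pt "0 0 15 0 1" --pt "0 0 10 0 1" --pt "0 0 4 0 1" --pt "0 0 0 0 1"

```text
time: 3.4
tool_pos: [0.4649, 0.0861, 0.2382]
orientation: [0.866, 0.5, -0.0, -0.0]
wrist_force: [0.3, 0.2, -1.0]
grip_width: -0.0002
```

```bash
python3 plan.py 150 .239
```

```text
shift x 0.1 y 0.3 z -0.8 turn(cw+) 0.0 psi_now 150.0 pos [0.4649 0.0861 0.2382] F [ 0.3  0.2 -1. ] j6 0.43 t 3.4 w -0.000
```

arm_command --pt "3.42 -1.87 0 7 1" --pt "3.42 -1.87 0 7 1" --pt "3.42 -1.87 0 7 1" --pt "3.42 -1.87 0 7 1" --pt "3.42 -1.87 0 7 1" --pt "3.42 -1.87 0 7 1" --pt "3.42 -1.87 0 7 1" --pt "3.42 -1.87 0 7 1" --pt "3.42 -1.87 0 7 1" --pt "3.42 -1.87 0 7 1"

```text
time: 4.4
tool_pos: [0.4852, 0.1172, 0.2396]
orientation: [0.996, -0.089, 0.0, -0.0]
wrist_force: [-1.5, 1.8, -0.4]
grip_width: -0.0001
```

```bash
python3 plan.py 80 .239
python3 - <<'E'
from h import *
a=capture('top');b=capture('side')
x=a['pixels'][150:300,130:330,::-1];y=b['pixels'][80:230,120:320,::-1]
cv2.imwrite('pics/p2.png',cv2.resize(np.hstack([x,y]),None,fx=2,fy=2,interpolation=cv2.INTER_CUBIC))
E
```

```text
shift x -0.2 y 0.4 z 0.6 turn(cw+) -0.3 psi_now 79.7 pos [0.4852 0.1172 0.2396] F [-1.5  1.8 -0.4] j6 1.72 t 4.4 w -0.000
```

View pics/p2.png

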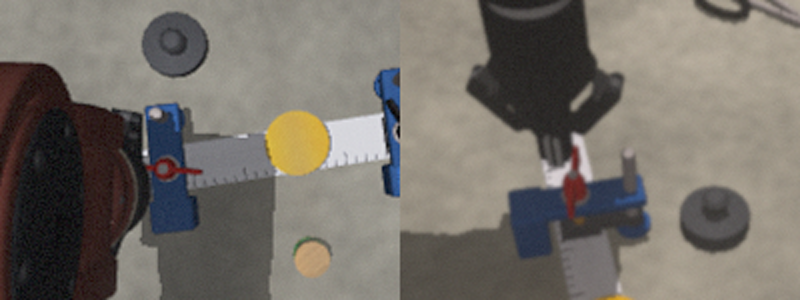

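Top crop: the free red wing points right, at (200,172), so the line is at about 80° and follows the finger. Side crop: the finger is at the wing with no other contact, and the force is about 2 N. I'll carry on to about 24°, back off and lift.

arm_command --pt "3.42 -1.87 0 7 1" --pt "3.42 -1.87 0 7 1" --pt "3.42 -1.87 0 7 1" --pt "3.42 -1.87 0 7 1" --pt "3.42 -1.87 0 7 1" --pt "3.42 -1.87 0 7 1" --pt "3.42 -1.87 0 7 1" --pt "3.42 -1.87 0 7 1" --pt "0 0 0 0 1" --pt "-4 0 0 0 1"

```text
time: 5.5
tool_pos: [0.5133, 0.1172, 0.2393]
orientation: [0.84, -0.543, 0.0, 0.0]
wrist_force: [-0.0, -0.5, -0.9]
grip_width: -0.0
```

```bash
python3 plan.py 216 .289
```

```text
shift x 42.6 y 50.1 z -49.7 turn(cw+) 168.3 psi_now 24.3 pos [0.5133 0.1172 0.2393] F [-0.  -0.5 -0.9] j6 2.69 t 5.5 w -0.000
```

arm_command --pt "0 0 -15 0 1" --pt "0 0 -20 0 1" --pt "0 0 -15 0 1" --pt "0 0 0 0 1" --pt "14.2 16.7 0 0 1" --pt "14.2 16.7 0 0 1" --pt "14.2 16.7 0 0 1" --pt "0 0 0 -8.5 1" --pt "0 0 0 -8.5 1" --pt "0 0 0 -8.5 1"

```text
time: 6.5
tool_pos: [0.4845, 0.0579, 0.2885]
orientation: [0.939, -0.343, -0.0, 0.0]
wrist_force: [0.3, 0.2, -0.3]
grip_width: -0.0003
```

arm_command --pt "0 0 0 -8.5 1" --pt "0 0 0 -8.5 1" --pt "0 0 0 -8.5 1" --pt "0 0 0 -8.5 1" --pt "0 0 0 -8.5 1" --pt "0 0 0 -8.5 1" --pt "0 0 0 -8.5 1" --pt "0 0 0 -8.5 1" --pt "0 0 0 -8.5 1" --pt "0 0 0 -8.5 1"

```text
time: 7.5
tool_pos: [0.4846, 0.0581, 0.2885]
orientation: [0.924, 0.382, -0.0, -0.0]
wrist_force: [0.0, 1.0, -0.9]
grip_width: -0.0001
```

arm_command --pt "0 0 0 -8.5 1" --pt "0 0 0 -8.5 1" --pt "0 0 0 -8.5 1" --pt "0 0 0 -8.5 1" --pt "0 0 0 -8.5 1" --pt "0 0 0 -8.5 1" --pt "0 0 0 -8.5 1" --pt "0 0 0 -8.5 1" --pt "0 0 0 -8.5 1" --pt "0 0 0 0 1"

```text
time: 8.5
tool_pos: [0.4846, 0.0581, 0.2885]
orientation: [0.491, 0.871, -0.0, -0.0]
wrist_force: [-0.5, 0.3, -0.5]
grip_width: -0.0001
```

```bash
python3 plan.py 216 .239; python3 m.py
```

```text
shift x -0.7 y 0.2 z 49.5 turn(cw+) -4.8 psi_now 211.2 pos [0.4846 0.0581 0.2885] F [-0.5  0.3 -0.5] j6 -0.69 t 8.5 w -0.000
top [ 19 209   2   2   2] [ 19.5 209.5]
[0.5420005 0.4317415] 136.82957119311166 -0.0012219857571387875 0.0012219857571388257 mid [0.5420005 0.4317415]
redhub [0.49690692 0.08718154 0.081     ]
pillar [0.54525242 0.09101764 0.096     ]
weight [0.61530721 0.08489362 0.04      ]
tin [ 0.52292925 -0.03302131  0.022     ]
spool [ 0.41746978 -0.04399874  0.05      ]
black [ 0.53015236 -0.12758248  0.081     ]
bpil [ 0.57809128 -0.12417153  0.096     ]
side [189 159  35  23 298] [206.01342282 171.10738255]
[0.49846001 0.08098022] -150.3324264513201 -0.03675872176350942 0.03291949439899763 mid [0.50012798 0.08193037]
```

arm_command --pt "0 0 0 -4.8 1" --pt "-5 0 0 0 1" --pt "0 0 10 0 1" --pt "0 0 15 0 1" --pt "0 0 15 0 1" --pt "0 0 9 0 1" --pt "0 0 0 0 1" --pt "5 0 0 0 1" --pt "3.42 -1.87 0 7 1" --pt "3.42 -1.87 0 7 1"

```text
time: 9.6
tool_pos: [0.4781, 0.0621, 0.2407]
orientation: [0.563, 0.827, 0.0, 0.001]
wrist_force: [1.3, -1.0, -0.9]
grip_width: 0.0
```

arm_command --pt "3.42 -1.87 0 7 1" --pt "3.42 -1.87 0 7 1" --pt "3.42 -1.87 0 7 1" --pt "3.42 -1.87 0 7 1" --pt "3.42 -1.87 0 7 1" --pt "3.42 -1.87 0 7 1" --pt "3.42 -1.87 0 7 1" --pt "3.42 -1.87 0 7 1" --pt "3.42 -1.87 0 7 1" --pt "3.42 -1.87 0 7 1"

```text
time: 10.6
tool_pos: [0.466, 0.0968, 0.2407]
orientation: [0.935, 0.354, 0.0, 0.0]
wrist_force: [-0.1, -0.5, -0.0]
grip_width: 0.0001
```

```bash
python3 plan.py 132 .239
```

```text
shift x -0.4 y 0.8 z 1.7 turn(cw+) -0.5 psi_now 131.5 pos [0.466  0.0968 0.2407] F [-0.1 -0.5 -0. ] j6 0.78 t 10.6 w 0.000
```

arm_command --pt "3.42 -1.87 0 7 1" --pt "3.42 -1.87 0 7 1" --pt "3.42 -1.87 0 7 1" --pt "3.42 -1.87 0 7 1" --pt "3.42 -1.87 0 7 1" --pt "3.42 -1.87 0 7 1" --pt "3.42 -1.87 0 7 1" --pt "3.42 -1.87 0 7 1" --pt "3.42 -1.87 0 7 1" --pt "3.42 -1.87 0 7 1"

```text
time: 11.6
tool_pos: [0.4945, 0.1202, 0.2406]
orientation: [0.969, -0.246, 0.0, -0.001]
wrist_force: [-0.7, 2.5, -0.3]
grip_width: -0.0001
```

arm_command --pt "3.42 -1.87 0 7 1" --pt "3.42 -1.87 0 7 1" --pt "3.42 -1.87 0 7 1" --pt "3.42 -1.87 0 7 1" --pt "3.42 -1.87 0 7 1" --pt "0 0 0 0 1" --pt "-4 0 0 0 1" --pt "0 0 -15 0 1" --pt "0 0 -20 0 1" --pt "0 0 -13 0 1"

```text
time: 12.6
tool_pos: [0.5116, 0.1188, 0.2905]
orientation: [0.852, -0.523, 0.001, -0.001]
wrist_force: [0.3, 0.3, 0.9]
grip_width: 0.0001
```

```bash
python3 plan.py 220 .289; python3 m.py|tail -2
```

```text
shift x 44.2 y 49.7 z 1.5 turn(cw+) 166.9 psi_now 26.9 pos [0.5116 0.1188 0.2905] F [0.3 0.3 0.9] j6 2.65 t 12.6 w 0.000
side [189 160  33  22 262] [205.53435115 171.84351145]
[0.49762773 0.07939464] -147.22501940123763 -0.0358592212342226 0.030338195288119547 mid [0.49994878 0.08088901]
```

arm_command --pt "14.7 16.6 0 0 1" --pt "14.7 16.6 0 0 1" --pt "14.8 16.5 0 0 1" --pt "0 0 0 -8.5 1" --pt "0 0 0 -8.5 1" --pt "0 0 0 -8.5 1" --pt "0 0 0 -8.5 1" --pt "0 0 0 -8.5 1" --pt "0 0 0 -8.5 1" --pt "0 0 0 -8.5 1"

```text
time: 13.7
tool_pos: [0.4867, 0.0568, 0.2874]
orientation: [1.0, -0.029, -0.0, -0.0]
wrist_force: [0.1, -0.1, 0.3]
grip_width: -0.0002
```

arm_command --pt "0 0 0 -8.5 1" --pt "0 0 0 -8.5 1" --pt "0 0 0 -8.5 1" --pt "0 0 0 -8.5 1" --pt "0 0 0 -8.5 1" --pt "0 0 0 -8.5 1" --pt "0 0 0 -8.5 1" --pt "0 0 0 -8.5 1" --pt "0 0 0 -8.5 1" --pt "0 0 0 -8.5 1"

```text
time: 14.7
tool_pos: [0.4867, 0.0568, 0.2874]
orientation: [0.756, 0.654, -0.0, -0.0]
wrist_force: [-1.1, -1.5, 0.2]
grip_width: 0.0
```

arm_command --pt "0 0 0 -8.5 1" --pt "0 0 0 -8.5 1" --pt "0 0 0 -8.5 1" --pt "0 0 0 -8.5 1" --pt "0 0 0 -8.5 1" --pt "0 0 0 -8.5 1" --pt "0 0 0 0 1" --pt "0 0 0 0 1" --pt "0 0 0 0 1" --pt "0 0 0 0 1"

```text
time: 15.7
tool_pos: [0.4869, 0.0568, 0.2878]
orientation: [0.405, 0.914, 0.0, -0.0]
wrist_force: [0.5, 0.5, -0.0]
grip_width: 0.0004
```

```bash
python3 plan.py 220 .239
```

```text
shift x -0.1 y 0.3 z 48.8 turn(cw+) 2.2 psi_now 222.2 pos [0.4869 0.0568 0.2878] F [ 0.5  0.5 -0. ] j6 -0.89 t 15.7 w 0.000
```

arm_command --pt "-5 0 0 2.2 1" --pt "0 0 10 0 1" --pt "0 0 15 0 1" --pt "0 0 15 0 1" --pt "0 0 9 0 1" --pt "0 0 0 0 1" --pt "5 0 0 0 1" --pt "3.42 -1.87 0 7 1" --pt "3.42 -1.87 0 7 1" --pt "3.42 -1.87 0 7 1"

```text
time: 16.7
tool_pos: [0.477, 0.0625, 0.2398]
orientation: [0.582, 0.813, 0.0, 0.001]
wrist_force: [0.8, -0.6, -0.9]
grip_width: -0.0002
```

arm_command --pt "3.42 -1.87 0 7 1" --pt "3.42 -1.87 0 7 1" --pt "3.42 -1.87 0 7 1" --pt "3.42 -1.87 0 7 1" --pt "3.42 -1.87 0 7 1" --pt "3.42 -1.87 0 7 1" --pt "3.42 -1.87 0 7 1" --pt "3.42 -1.87 0 7 1" --pt "3.42 -1.87 0 7 1" --pt "3.42 -1.87 0 7 1"

```text
time: 17.7
tool_pos: [0.4664, 0.0979, 0.2397]
orientation: [0.943, 0.332, 0.0, 0.0]
wrist_force: [-1.4, 0.2, 0.1]
grip_width: -0.0004
```

arm_command --pt "3.42 -1.87 0 7 1" --pt "3.42 -1.87 0 7 1" --pt "3.42 -1.87 0 7 1" --pt "3.42 -1.87 0 7 1" --pt "3.42 -1.87 0 7 1" --pt "3.42 -1.87 0 7 1" --pt "3.42 -1.87 0 7 1" --pt "3.42 -1.87 0 7 1" --pt "0 0 0 0 1" --pt "0 0 0 0 1"

```text
time: 18.7
tool_pos: [0.4884, 0.1183, 0.2394]
orientation: [0.989, -0.145, 0.0, -0.0]
wrist_force: [-0.2, 0.4, 0.4]
grip_width: -0.0002
```

```bash
python3 plan.py 71 .239;python3 m.py|tail -2
python3 - <<'E'
from h import *
a=capture('top');b=capture('side')
x=a['pixels'][150:300,130:330,::-1];y=b['pixels'][80:230,120:320,::-1]
cv2.imwrite('pics/p3.png',cv2.resize(np.hstack([x,y]),None,fx=2,fy=2,interpolation=cv2.INTER_CUBIC))
E
```

```text
shift x 1.2 y -0.5 z 0.4 turn(cw+) 2.3 psi_now 73.3 pos [0.4884 0.1183 0.2394] F [-0.2  0.4  0.4] j6 1.84 t 18.7 w -0.000
side [202 168  10  20  98] [206.2244898  175.05102041]
[0.49855852 0.07204169] 74.91486760483497 -0.02623032379235168 0.01617646793092176 mid [0.49725024 0.06718799]
```

View pics/p3.png

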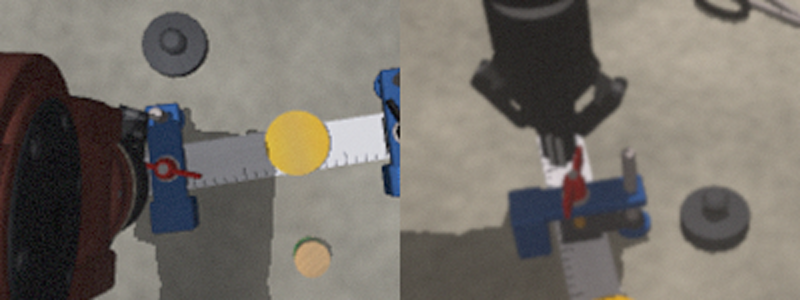

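Top crop: the free wing tip is at (200,176), so the line is at about 73° and on track. Force is low. I'll approach the stop in small steps from here.

arm_command --pt "3.42 -1.87 0 7 1" --pt "3.42 -1.87 0 7 1" --pt "3.42 -1.87 0 7 1" --pt "1.93 -1.13 0 4 1" --pt "1.93 -1.13 0 4 1" --pt "0 0 0 0 1" --pt "0 0 0 0 1" --pt "0 0 0 0 1" --pt "0 0 0 0 1" --pt "0 0 0 0 1"

```text
time: 19.9
tool_pos: [0.5043, 0.1183, 0.239]
orientation: [0.921, -0.39, 0.0, -0.0]
wrist_force: [0.0, 1.3, 0.7]
grip_width: 0.0004
```

```bash
python3 plan.py 44 .239
```

```text
shift x 0.2 y -0.2 z -0.0 turn(cw+) 0.1 psi_now 44.1 pos [0.5043 0.1183 0.239 ] F [0.  1.3 0.7] j6 2.35 t 19.9 w 0.000
```

arm_command --pt "0.95 -0.58 0 2 1" --pt "0 0 0 0 1" --pt "0.95 -0.58 0 2 1" --pt "0 0 0 0 1" --pt "0.95 -0.58 0 2 1" --pt "0 0 0 0 1" --pt "0 0 0 0 1" --pt "0 0 0 0 1" --pt "0 0 0 0 1" --pt "0 0 0 0 1"

```text
time: 20.9
tool_pos: [0.5076, 0.1174, 0.2389]
orientation: [0.899, -0.437, -0.0, -0.0]
wrist_force: [-0.2, 1.6, 0.6]
grip_width: 0.0004
```

```bash
python3 plan.py 38 .239
```

```text
shift x 0.2 y -0.1 z -0.1 turn(cw+) 0.1 psi_now 38.1 pos [0.5076 0.1174 0.2389] F [-0.2  1.6  0.6] j6 2.45 t 20.9 w 0.000
```

arm_command --pt "0.95 -0.58 0 2 1" --pt "0 0 0 0 1" --pt "0 0 0 0 1" --pt "0.95 -0.58 0 2 1" --pt "0 0 0 0 1" --pt "0 0 0 0 1" --pt "0 0 0 0 1" --pt "0 0 0 0 1" --pt "0 0 0 0 1" --pt "0 0 0 0 1"

```text
time: 21.9
tool_pos: [0.5097, 0.1166, 0.239]
orientation: [0.883, -0.469, 0.0, -0.0]
wrist_force: [-0.2, 1.3, 0.2]
grip_width: 0.0001
```

arm_command --pt "0.95 -0.58 0 2 1" --pt "0 0 0 0 1" --pt "0 0 0 0 1" --pt "0 0 0 0 1" --pt "0 0 0 0 1" --pt "0 0 0 0 1" --pt "0 0 0 0 1" --pt "0 0 0 0 1" --pt "0 0 0 0 1" --pt "0 0 0 0 1"

```text
time: 22.9
tool_pos: [0.5107, 0.1161, 0.2389]
orientation: [0.875, -0.484, -0.0, -0.0]
wrist_force: [0.7, 1.1, 0.1]
grip_width: 0.0002
```

```bash
python3 plan.py 32 .239
```

```text
shift x 0.2 y -0.1 z -0.1 turn(cw+) 0.1 psi_now 32.1 pos [0.5107 0.1161 0.2389] F [0.7 1.1 0.1] j6 2.55 t 22.9 w 0.000
```

arm_command --pt "0.95 -0.58 0 2 1" --pt "0 0 0 0 1" --pt "0 0 0 0 1" --pt "0 0 0 0 1" --pt "0 0 0 0 1" --pt "0 0 0 0 1" --pt "0 0 0 0 1" --pt "0 0 0 0 1" --pt "0 0 0 0 1" --pt "0 0 0 0 1"

```text
time: 23.9
tool_pos: [0.5117, 0.1156, 0.2389]
orientation: [0.867, -0.499, 0.0, -0.0]
wrist_force: [-0.2, 0.7, 0.2]
grip_width: 0.0004
```

arm_command --pt "0.95 -0.58 0 2 1" --pt "0 0 0 0 1" --pt "0 0 0 0 1" --pt "0 0 0 0 1" --pt "0 0 0 0 1" --pt "0 0 0 0 1" --pt "0 0 0 0 1" --pt "0 0 0 0 1" --pt "0 0 0 0 1" --pt "0 0 0 0 1"

```text
time: 24.9
tool_pos: [0.5126, 0.1151, 0.2389]
orientation: [0.858, -0.514, 0.0, -0.0]
wrist_force: [0.9, 1.6, 0.0]
grip_width: 0.0002
```

```bash
python3 plan.py 28 .239; python3 m.py | tail -2
```

```text
shift x 0.2 y -0.1 z -0.1 turn(cw+) 0.1 psi_now 28.1 pos [0.5126 0.1151 0.2389] F [0.9 1.6 0. ] j6 2.62 t 24.9 w 0.000
side [190 159  33  23 278] [206.20143885 171.36690647]
[0.49877904 0.08038602] -143.69627246933416 -0.03613825382255692 0.03180403727722826 mid [0.50052549 0.08166909]
```

arm_command --pt "0.95 -0.58 0 2 1" --pt "0 0 0 0 1" --pt "0 0 0 0 1" --pt "0 0 0 0 1" --pt "0 0 0 0 1" --pt "0 0 0 0 1" --pt "0 0 0 0 1" --pt "0 0 0 0 1" --pt "0 0 0 0 1" --pt "0 0 0 0 1"

```text
time: 26.0
tool_pos: [0.5135, 0.1147, 0.2389]
orientation: [0.849, -0.529, -0.0, -0.0]
wrist_force: [-1.3, 5.3, 1.2]
grip_width: -0.0
```

```bash
python3 plan.py 26 .239
python3 - <<'E'
from h import *
f=[];ts=[]
for i in range(4):
    b=capture('side');o=get_obs();f.append(o['wrist_force']);ts.append(o['ft_torque'])
print(np.mean(f,0),np.mean(ts,0),np.std(f,0))
y=b['pixels'][130:230,160:260,::-1]
cv2.imwrite('pics/p4.png',cv2.resize(y,None,fx=6,fy=6,interpolation=cv2.INTER_CUBIC))
E
```

```text
shift x 0.4 y -0.2 z -0.1 turn(cw+) 0.1 psi_now 26.1 pos [0.5135 0.1147 0.2389] F [-1.3  5.3  1.2] j6 2.66 t 26.0 w -0.000
[-1.70414259  5.1888695   0.7790422 ] [1.02765689 0.28885796 0.05366909] [0.42943557 0.48299585 0.38980241]
```

View pics/p4.png

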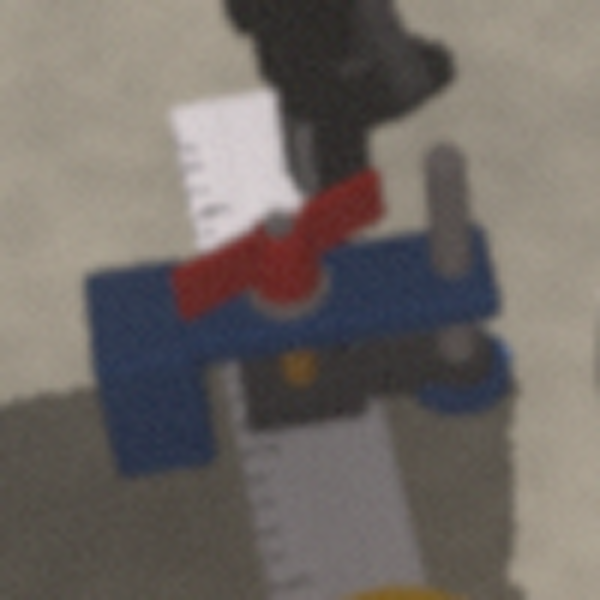

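Side crop: the finger is against the red wing, and the dark jaw is down on the rule. The push rose from about 1 N to 5.4 N within one 2° step, so the screw is at its stop. I'll back off, lift and check.

arm_command --pt "-3 0 0 0 1" --pt "-3 0 0 0 1" --pt "0 0 0 0 1" --pt "0 0 -15 0 1" --pt "0 0 -25 0 1" --pt "0 0 -30 0 1" --pt "-10 0 -30 0 1" --pt "-30 0 -10 0 1" --pt "-30 0 0 0 1" --pt "-30 0 0 0 1"

```text
time: 27.2
tool_pos: [0.4667, 0.2104, 0.3509]
orientation: [0.848, -0.529, 0.001, -0.001]
wrist_force: [-0.3, 0.1, 0.2]
grip_width: 0.0001
```

arm_command --pt "-30 0 0 0 1" --pt "-30 0 0 0 1" --pt "-30 0 0 0 1" --pt "-30 0 0 0 1" --pt "-20 0 0 0 1" --pt "0 0 0 0 1" --pt "0 0 0 0 1" --pt "0 0 0 0 1" --pt "0 0 0 0 1" --pt "0 0 0 0 1"

```text
time: 28.2
tool_pos: [0.4057, 0.3348, 0.349]
orientation: [0.848, -0.53, 0.0, -0.0]
wrist_force: [2.0, -0.4, 0.3]
grip_width: 0.0002
```

```bash
python3 plan.py 26 .239; python3 m.py
python3 - <<'E'
from h import *
a=capture('top');x=a['pixels'][150:300,140:370,::-1]
cv2.imwrite('pics/p5.png',cv2.resize(x,None,fx=3.4,fy=3.4,interpolation=cv2.INTER_CUBIC))
E
```

```text
shift x 245.5 y -0.3 z 110.0 turn(cw+) 0.0 psi_now 26.0 pos [0.4057 0.3348 0.349 ] F [ 2.  -0.4  0.3] j6 3.13 t 28.2 w 0.000
top [202 218  20  33 103] [211.11650485 233.82524272]
[0.49899949 0.08879088] -149.33094541338085 -0.03228265780806383 0.03237664047979057 mid [0.49895907 0.08876691]
redhub [0.49690692 0.08718154 0.081     ]
pillar [0.54525242 0.09101764 0.096     ]
weight [0.61530721 0.08489362 0.04      ]
tin [ 0.52292925 -0.03302131  0.022     ]
spool [ 0.41746978 -0.04399874  0.05      ]
black [ 0.53015236 -0.12758248  0.081     ]
bpil [ 0.57809128 -0.12417153  0.096     ]
side [189 159  34  22 265] [205.97358491 170.98490566]
[0.49839613 0.08127226] -146.26441000746775 -0.03699768100861176 0.030724072127662636 mid [0.50100472 0.08301432]
```

View pics/p5.png

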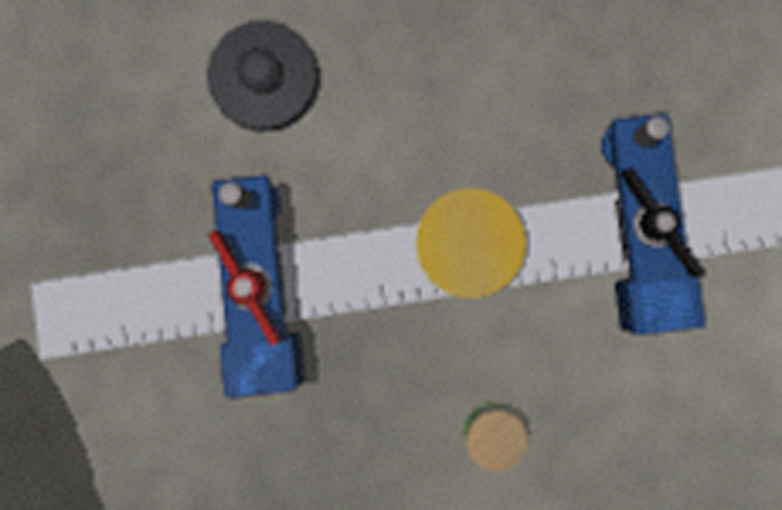

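Top view: the red wing line runs (215,235)–(276,342), about 30°, where 9.0 rad predicts 29–33°. The black screw, weight, tin and spool are where they began. Joint 6 is close to its limit, so I'll ease it back before handing in.

arm_command --pt "0 0 0 -5 1" --pt "0 0 0 -8 1" --pt "0 0 0 -5 1" --pt "0 0 0 0 1" --pt "0 0 0 0 1" --pt "0 0 0 0 1" --pt "0 0 0 0 1" --pt "0 0 0 0 1" --pt "0 0 0 0 1" --pt "0 0 0 0 1"

```text
time: 29.35
tool_pos: [0.4053, 0.3354, 0.349]
orientation: [0.921, -0.39, 0.0, -0.0]
wrist_force: [-0.4, -0.9, -0.6]
grip_width: -0.0002
```

```bash
python3 -c "
from bench import *
o=get_obs();print(o['joint_pos'],o['time']);print(finish_job())"
```

```text
[ 4.42425666e-01 -1.25870508e-01 -2.32191421e-01  1.46439531e+00
  6.26838175e-05  2.81429368e+00] 29.35
the job is handed in; nothing more can be done
None
```

The red wing screw is up against its stop, and the job was handed in at 29.4 s. I pushed its wings round clockwise in three strokes with the closed fingertips, about 450° in all, and never pinched them.

- **At the stop:** the push rose from about 1 N to 5.4 N within one 2° step, and I stopped there. The side view showed the jaw down on the straightedge.
- **Wing angle:** the last top view, with the hand clear, puts the wing line at about 30°. Tight (9.0 rad) predicts 29–33°. The side view read about 34°, but it had been reading 5–6° high all along.
- **Everything else:** the black screw, spool, pattern weight and pin tin look unmoved by eye in the last top view. I didn't measure them again.
- **One close margin:** while backing away, the last joint reached 3.13 of its 3.14 rad limit. I turned it back to 2.81 before handing in.

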